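Load a blade blank into the grinding clamp with one turn of the crank loader

ROBOT

A 6-joint arm with a two-finger parallel gripper is mounted at the origin on the work surface. World frame = base frame: x ahead of the robot, y to its left, z up, the work surface at z = 0. Lengths are in m, angles in rad, forces in N, time in s.
With the tool pointing down it reaches from about 0.275 to 1 m from the base axis. Payload 8.4 kg.
Tool frame: the origin (TCP) lies on the centre line of the jaws, within the pads' length; the fingertips stand 17 mm ahead of it and the grasp point (between the pads) lies 2 mm behind it (bot.tcp_to_tips is the z of the fingertips in the tool frame, in m); z points along the fingers, y is the line along which they close (so a half turn about z gives the same grasp; the last joint's range is limited). The gripper opens to 85 mm and grips with 20 to 120 N. Pads are 22 mm wide; open, the fingers measure 114 mm over their backs; the gripper's body (76 mm by 85 mm) begins 54 mm behind the grasp point. The pads swing forward as they close: fully open they stand 13 mm farther back than shut.
Start: joints at [-1.157, 0.353, 1.633, -0, 1.155, -0.002], TCP at [0.252, -0.572, 0.248] pointing down, gripper open.
Joint ranges: [-2.63, 2.63], [-0.92, 2.1], [0.06, 2.66], [-1.3, 4.44], [0, 2.69], [-3.02, 3.02]. Speed limits (rad/s): [2.22, 2.22, 2.79, 3.14, 3.14, 3.14].

INTERFACE

Orientations are given as a unit quaternion [x, y, z, w].
In Python, from workcell import bot, hand, kinematics, get_obs, vision, hand_in gives the robot as it stands. The module is installed in compiled form; this text tells all that it offers. Calls block until the motion is done:
- bot.reach(position, orientation): joint-space move of the TCP to a pose.
- bot.servo_line(position, ori=None, velocity=0.15): straight line of the TCP; ori=None keeps the orientation; velocity is the mean speed in m/s.
- bot.goto_joints(angles): joint-space move.
- hand.move_gripper(opening, strength=None): finger opening in m; strength is the grip in N (None keeps the last); returns when the fingers have stopped.
- bot.dwell(seconds).
- kinematics.solve_ik(position, orientation): joint angles nearest the present ones, or None.
- get_obs(): the state.
- vision.read_camera(name): name is "scene" or "side" or "wrist"; returns a dict with "frame" (384x512x3 uint8, red, green, blue), "intrinsics" (3x3 intrinsics, pixels), "dist" ([k1, k2, p1, p2, k3] as OpenCV has them; the pictures are not rectified), "view" (4x4, takes a point from world to camera coordinates). Camera axes: x right, y down, z forward; pixel columns grow to the right and rows downward; lengths in m; the calibration is good to about 2 mm. A picture is of the moment at which its call begins. There is no depth.
A pose or a line that the arm cannot do raises bot.IKError and nothing moves.
- hand_in(): hands the job in; it is judged then, once.
The state is a dict: "time_s": time; "joint_pos": joint angles; "joint_vel": joint speeds; "joint_efforts": joint torques, N m; "position": TCP position; "orientation": TCP orientation; "wrist_force": force on the tool from outside, world axes, zero at the start; "ft_torque": the same for the moment, N m; "gripper_width": finger opening in m; "grip_force": force on a finger pad.
Only numpy, scipy, OpenCV 4.12 (cv2) and the standard library are available. Lean on these libraries where they do the work, as an engineer would, in place of code of your own. Each camera call takes 0.05 s, during which the arm holds its last target. There are 200 camera calls.

TASK

Stand the square-footed blade blank in the loader's open bay in front of the pusher and let go, leaving the two neighbouring parts where they are. Then turn the flywheel clockwise by its handle through exactly one full revolution back to park, so that the pusher, not your hand, drives the blank home against the clamp's stop and draws back. Crank gently: the handle stands on a soft rubber bush and must never be forced more than 3 mm (12 N) sideways on it.

Things in the scene. Friction and masses are not known exactly. Their poses are not given: they have to be found in the camera images.
- loader: Loader: fixed aluminium base plate 230 (x) x 385 (y) x 20 mm, from y = +100 to -285 mm; feed runs to -y. Origin on the table under the NOMINAL axis of the crank head, which is clamped through slotted holes: the true vertical axis lies up to 20 mm off in x and 6 mm in y. No pose tells this: feel it when cranking. Flywheel 190 mm in diameter, its top 104 mm up.
- bay (a point): Middle of the bay's floor (plate top, 20 mm above the table), axes as the loader's. Rails 14 mm high, 50 mm apart, run along y from +35 to -25 mm, then taper to the clamp. Stand the blank's middle over this point (+-12 mm in y), its 44 mm side along the loader's y, either way round. The pusher's sprung nose waits at y = +35 mm; it is 32 mm wide, 15 mm high.
- clamp_home (a point): Where the middle of the blank's foot is when fully home, on the nest's floor (20 mm above the table), axes as the loader's. The nest of the blue clamp is 42 mm wide; its end stop has its face 22 mm beyond this point along -y and is 44 mm above the table. Up to 3 mm short still counts as home. The pusher, 67 to 79 mm forward at half a turn, presses the blank here with 4 to 10 N.
- crank_handle (a point): Centre of the black upright crank handle: sleeve 24 mm in diameter, 48 mm high, 115 to 163 mm above the table (this point 139). It spins freely, so hold it from above at a fixed gripper yaw. Clamped in a slot of the steel arm on the wheel, 56 to 82 mm from the axis: not known, fixed while working. At park it is on the loader's -x side (within 0.3 rad).
- flywheel (a joint): Angle of the flywheel (rad): 0 at the start (park), growing clockwise seen from above; one full turn, park again, is 6.283. At park a mark on the rim faces a steel pointer. A stop prevents turning backwards from 0; nothing stops it past 6.283, where a second stroke begins. Friction and load take 1 to 6 N at the handle; it stays where it is left. Its 0.9 kg adds to that if jerked.
- bush_x (a joint): Sideways shift (m) of the crank handle on the soft rubber bush at its foot, along the arm that carries it. 0 unloaded, spring-centred, 4 N per mm. Must stay within 3 mm (12 N) either way.
- bush_y (a joint): The same across the arm: 4 N per mm, must stay within 3 mm either way.
- blade_mid (a point): Middle of the square-footed blade blank to load: titanium root 44 (x) x 40 (y) x 20 mm with toothed sides, on it a plain upright blade 34 (x) x 12 (y) x 45 mm; 65 mm high, about 0.2 kg, standing on the table. Point half-way up, 32.5 mm above its underside. Pinch the blade across its 12 mm (y), about 45 mm above the underside. The only part with both a square root and a blade.
- bare_root_mid (a point): Middle of a neighbouring part, to be left alone: a square root 44 x 40 x 20 mm without a blade (point 10 mm above its underside).
- round_blade_mid (a point): Middle of a neighbouring part, to be left alone: a blade 34 x 12 mm on a round foot 48 mm in diameter and 14 mm high, 54 mm high in all (point 27 mm above its underside).
Not all that is in view belongs to the job. What is shaped like the part that bears blade_mid but green or purple is not meant.

How it is judged:
On the way, in this order (a step that is already met when the one before it is completed fails the run):
1. the blade blank stands in the loading bay, released, with the wheel still at park (x of blade_mid in the frame of loader between -0.008 and 0.008 m and y of blade_mid in the frame of loader between -0.212 and -0.168 m and z of blade_mid in the frame of loader between 0.049 and 0.057 m and contact force between the fingers and blade below 0.1 N and value of joint flywheel below 0.3 rad and angle between blade_mid's own z axis and vertical below 0.1 rad), for 0.2 s.
2. with the wheel about half-way round, the pusher has driven the blank home in the clamp (x of blade_mid in the frame of loader between -0.004 and 0.004 m and y of blade_mid in the frame of loader below -0.2325 m and angle between blade_mid's own z axis and vertical below 0.1 rad and z of blade_mid in the frame of loader between 0.049 and 0.057 m and value of joint flywheel between 2.5 and 4.2 rad).
At the end, for the whole second after the job is handed in: The blade blank stands upright in the nest of the blue clamp, its middle within 3 mm of the home position along the feed (touching or nearly touching the stop), and the flywheel rests after exactly one revolution, within 0.15 rad of park (x of blade_mid in the frame of loader between -0.004 and 0.004 m and y of blade_mid in the frame of loader below -0.2325 m and angle between blade_mid's own z axis and vertical below 0.1 rad and z of blade_mid in the frame of loader between 0.049 and 0.057 m and value of joint flywheel between 6.13319 and 6.43319 rad and velocity of joint flywheel between -0.05 and 0.05 rad/s and linear speed of blade below 0.02 m/s).
It fails at once if the handle is forced more than 3 mm sideways on its rubber bush (value of joint any of bush_x, bush_y below -0.003 m or value of joint any of bush_x, bush_y above 0.003 m).
It fails at once if the wheel runs more than 0.4 rad into a second stroke (value of joint flywheel above 6.68319 rad).
It fails at once if the blank is put or pushed into the clamp by hand, with the wheel not yet turned (value of joint flywheel below 1 rad and y of blade_mid in the frame of loader between -0.27 and -0.225 m and x of blade_mid in the frame of loader between -0.02 and 0.02 m and z of blade_mid in the frame of loader below 0.06 m).
It fails at once if one of the two neighbouring parts is moved by more than 25 mm (distance of any of bare_root_mid, round_blade_mid from where it was at the start of the episode above 0.025 m).
It also fails if it takes over 72 s, if anything falls off the work surface, if the arm or the gripper's body presses on something with over 40 N, if the wrist force passes 120 N, or if a joint passes its speed limit or range.

## Working session

There is one attempt and no reset: what is moved stays moved. The work goes in short steps, each a Python script; the robot and the scene stay as the last script left them, time stands still between calls to the robot, and variables do not carry over. Pictures are saved under pics/ and viewed, at most 10 in all, crops included, and the job is handed in when it is done.

```bash
mkdir -p pics && cat > h.py <<'E'
import numpy as np, cv2
from workcell import bot, hand, kinematics, get_obs, vision, hand_in
def snap(n,f):
    c=vision.read_camera(n); cv2.imwrite(f'pics/{f}.png',c['frame'][:,:,::-1]); np.savez(f'pics/{f}.npz',**c); return c
def load(f): return dict(np.load(f'pics/{f}.npz'))
def ray(c,uv):
    p=cv2.undistortPoints(np.array([[uv]],float),np.array(c['intrinsics']),np.array(c['dist'],float))[0,0]
    V=np.array(c['view']);R,t=V[:3,:3],V[:3,3]
    return -R.T@t, R.T@np.array([p[0],p[1],1.])
def plane(c,uv,z):
    o,d=ray(c,uv); return o+d*(z-o[2])/d[2]
def proj(c,P):
    V=np.array(c['view']); r=cv2.Rodrigues(V[:3,:3])[0]
    return cv2.projectPoints(np.array(P,float).reshape(-1,1,3),r,V[:3,3].copy(),np.array(c['intrinsics']),np.array(c['dist'],float))[0][:,0]
E
python3 - <<'E'
from h import *
o=get_obs(); print(o)
a=snap('scene','scene0');b=snap('side','side0');w=snap('wrist','wrist0')
for c in (a,b,w): print(ray(c,(256,192)))
im=np.vstack([np.hstack([cv2.imread(f'pics/{n}.png') for n in('scene0','side0')])])
E
```

```text
{'time_s': 0.0, 'joint_pos': array([-1.15743313e+00,  3.53657661e-01,  1.63414400e+00, -1.45149871e-05,
        1.15521653e+00, -2.41742221e-03]), 'joint_vel': array([-0.000251  ,  0.00026637, -0.00103319,  0.00098145, -0.00118531,
       -0.00043494]), 'joint_efforts': array([-1.01675487e-03, -6.05251622e+01, -3.42067623e+01, -1.38061189e-06,
        9.37240839e-03, -6.72412227e-06]), 'position': array([ 0.25223976, -0.57133193,  0.24755151]), 'orientation': array([ 9.78467669e-01,  2.06398916e-01, -1.51924303e-04, -6.96420951e-04]), 'wrist_force': array([ 0.07775384, -0.08827683, -0.63648737]), 'ft_torque': array([-0.01680869, -0.03907574,  0.00410254]), 'grip_force': 0.0, 'gripper_width': 0.08515681478946964}
(array([0.89880582, 0.15370085, 0.76834651]), array([-0.48406759, -0.4330623 , -0.760595  ]))
(array([-0.34719785,  0.63255959,  0.76444444]), array([ 0.60633805, -0.63164467, -0.48316544]))
(array([ 0.32174363, -0.54035097,  0.3726842 ]), array([-0.27991996, -0.11160793, -0.95360118]))
```

View pics/scene0.png

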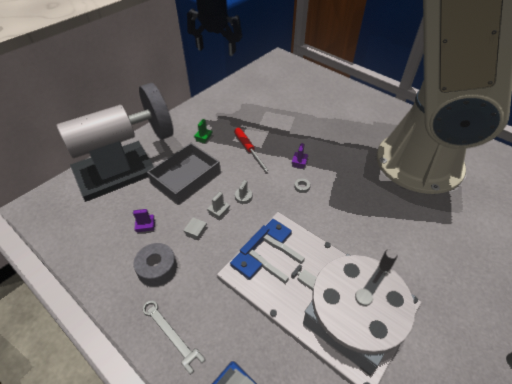

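View pics/side0.png

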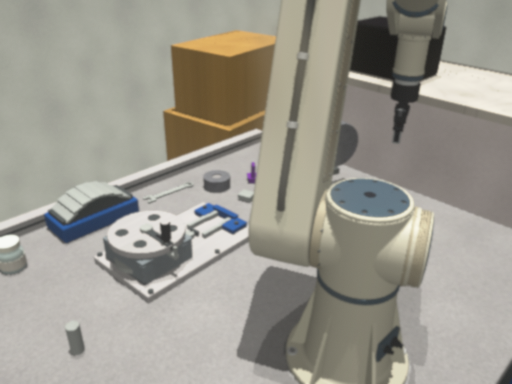

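The scene view shows three grey candidates. The bare root is at (195,228), a block with an upright blade at (218,207), and a blade on a round foot at (243,192). The (218,207) part fits the description because it has both a square root and a blade. Green (203,130) and purple (144,219) and (300,156) are decoys. The loader plate has corners at about (280,215), (219,275), (417,302) and (375,375), and the handle is at (385,262). I'll confirm with an enlarged crop and measure the plate.

```bash
python3 - <<'E'
from h import *
im=cv2.imread('pics/scene0.png')
a=cv2.resize(im[170:250,170:270],None,fx=5.5,fy=5.5,interpolation=cv2.INTER_CUBIC)
cv2.imwrite('pics/crop_parts.png',a)
b=cv2.resize(im[205:384,210:425],None,fx=3.3,fy=3.3,interpolation=cv2.INTER_CUBIC)
cv2.imwrite('pics/crop_loader.png',b)
c=load('scene0')
hsv=cv2.cvtColor(im,cv2.COLOR_BGR2HSV)
for uv,z in [((280,215),.02),((219,275),.02),((417,302),.02),((375,375),.02),((385,262),.139),((218,213),.0),((364,297),.104)]: print(uv,plane(c,uv,z))
s=load('side0')
o1,d1=ray(c,(384,264));o2,d2=ray(s,(166,233))
A=np.stack([d1,-d2],1);t=np.linalg.lstsq(A,o2-o1,rcond=None)[0];print('handle',o1+d1*t[0],o2+d2*t[1])
E
```

```text
(280, 215) [ 0.43947303 -0.17537867  0.02      ]
(219, 275) [ 0.65989933 -0.17182356  0.02      ]
(417, 302) [0.42474324 0.18723307 0.02      ]
(375, 375) [0.6097967  0.19130209 0.02      ]
(385, 262) [0.46547204 0.10040898 0.139     ]
(218, 213) [ 0.53007759 -0.31014644  0.        ]
(364, 297) [0.53571097 0.10424306 0.104     ]
handle [0.46216263 0.10004879 0.12649798] [0.46087498 0.09673683 0.1276508 ]
```

View pics/crop_parts.png

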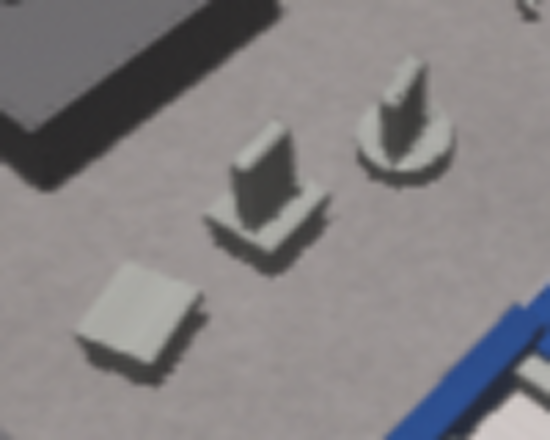

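View pics/crop_loader.png

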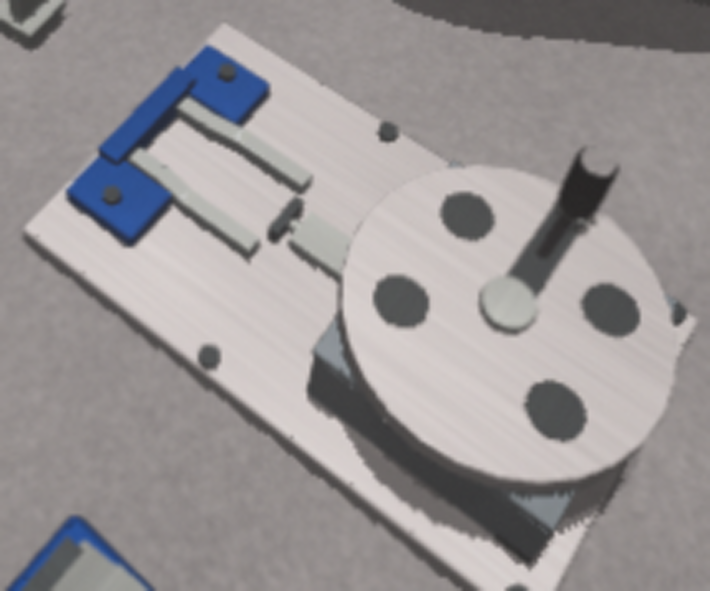

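The crop confirms it: the middle part at (219,206) has a square root plus a blade, the left one is a bare root, and the right one has a round foot. The loader crop shows the handle on the -x side and open rails in front of the pusher nose. Next I'll take a wrist view from above, covering the blade and the bay.

```bash
cat >> h.py <<'E'
def q_yaw(a):
    "tool down, tool y (closing line) along world angle a"
    f=(a+np.pi/2)/2; return np.array([np.cos(f),np.sin(f),0,0])
E
python3 - <<'E'
from h import *
c=load('scene0')
for cr in [(235,160),(285,125)]:
    print(plane(c,(170+cr[0]/5.5,170+cr[1]/5.5),.065))
for cr in [(225,25),(25,230),(693,320)]: print(plane(c,(210+cr[0]/3.3,205+cr[1]/3.3),.02))
bot.reach([0.62,-0.2,0.42],q_yaw(-np.pi/2))
w=snap('wrist','wrist1'); o=get_obs(); print(o['time_s'],o['position'],o['joint_pos'],w['intrinsics'])
E
```

```text
[ 0.53964674 -0.31162569  0.065     ]
[ 0.51009704 -0.30952723  0.065     ]
[ 0.43656091 -0.18376362  0.02      ]
[ 0.6614824  -0.17474701  0.02      ]
[0.42045013 0.19190843 0.02      ]
2.1833 [ 0.61958155 -0.20089512  0.41961668] [-3.15705291e-01  2.90178530e-01  1.35082894e+00 -2.90539376e-04
  1.50116590e+00  1.25608288e+00] [[271.82739411   0.         258.77633044]
 [  0.         271.82739411 189.8525724 ]
 [  0.           0.           1.        ]]
```

View pics/wrist1.png

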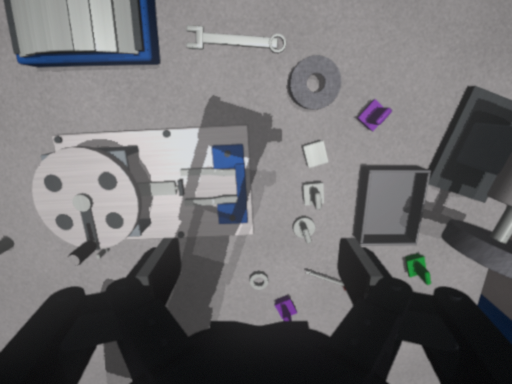

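The wrist view shows the loader plate (corners about (247,126), (252,235) and (55,135)) and the clamp at (230,185). The bare root is at (316,153), the target at (313,194) and the round foot at (304,228). I'll look at an enlarged crop to get exact corners.

```bash
python3 - <<'E'
from h import *
im=cv2.imread('pics/wrist1.png')
cv2.imwrite('pics/crop_w1.png',cv2.resize(im[115:265,140:335],None,fx=4,fy=4,interpolation=cv2.INTER_CUBIC))
cv2.imwrite('pics/crop_w2.png',cv2.resize(im[115:275,25:165],None,fx=3.7,fy=3.7,interpolation=cv2.INTER_CUBIC))
E
```

```text
(no output)
```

View pics/crop_w1.png

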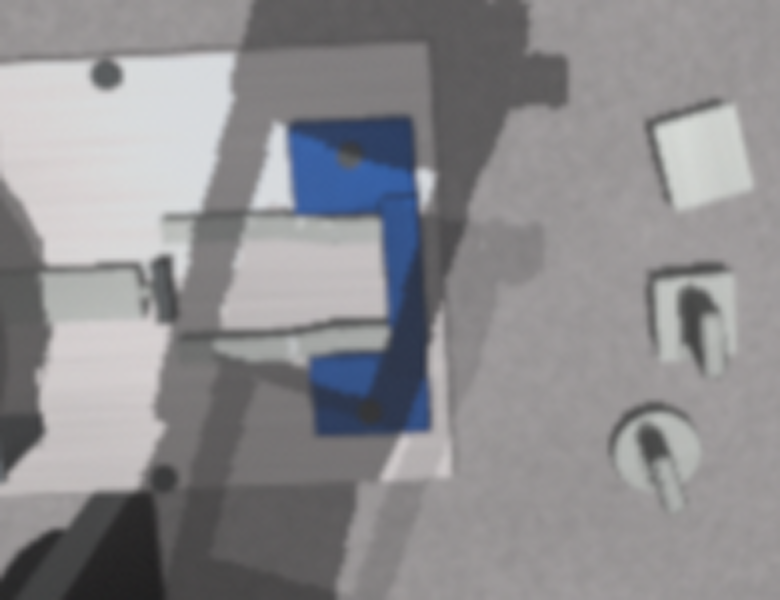

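View pics/crop_w2.png

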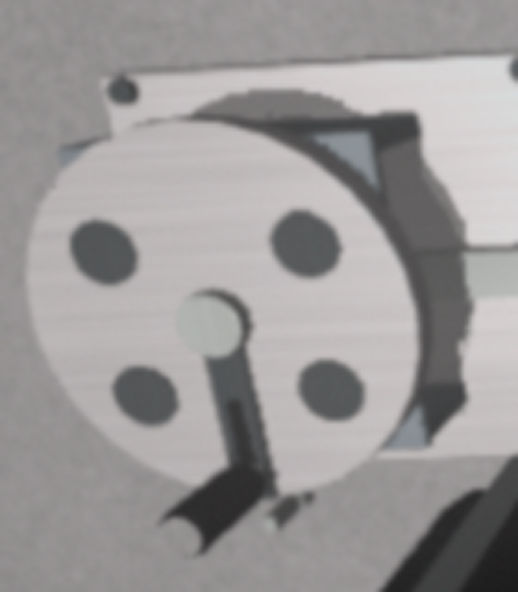

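```bash
python3 - <<'E'
from h import *
w=load('wrist1'); s=load('scene0')
W1=lambda u,v:(140+(u+.5)/4-.5,115+(v+.5)/4-.5)
W2=lambda u,v:(25+(u+.5)/3.7-.5,115+(v+.5)/3.7-.5)
A,B,C=[plane(w,p,.02) for p in (W1(451,478),W1(429,44),W2(102,80))]
print('plate',A,B,C,np.linalg.norm(A-B),np.linalg.norm(B-C))
L=np.array([[-.115,-.285],[.115,-.285],[.115,.1]]);P=np.array([A,B,C])[:,:2]
def fit(L,P):
    lc,pc=L.mean(0),P.mean(0);a=(L-lc)@np.array([1,1j]);b=(P-pc)@np.array([1,1j])
    th=np.angle((b*a.conj()).sum());R=np.array([[np.cos(th),-np.sin(th)],[np.sin(th),np.cos(th)]])
    return th,pc-R@lc,R
th,t,R=fit(L,P);print('loader wrist',th,t,'bay',t+R@[0,-.19])
S=lambda u,v:(210+(u+.5)/3.3-.5,205+(v+.5)/3.3-.5)
P2=np.array([plane(s,S(*p),.02) for p in((225,25),(25,230),(693,320))])[:,:2]
print('scene sides',np.linalg.norm(P2[0]-P2[1]),np.linalg.norm(P2[0]-P2[2]));th2,t2,R2=fit(np.array([[-.115,-.285],[.115,-.285],[-.115,.1]]),P2);print('loader scene',th2,t2,t2+R2@[0,-.19])
inv=lambda p:R.T@(p[:2]-t)
for n,p,z in [('rail+x end',W1(163,216),.034),('rail-x end inner',W1(178,338),.034),('stop +x',W1(385,215),.034),('stop -x',W1(390,320),.034),('nose',W1(152,262),.035),('nose2',W1(165,320),.035),('hub',W2(210,325),.118)]:
    print(n,inv(plane(w,p,z)),plane(w,p,z))
print('root corners')
for p in ((656,280),(736,272),(741,350),(663,362)): print(plane(w,W1(*p),.02))
for p in ((703,305),(715,375)): print('blade',plane(w,W1(*p),.065))
h=W2(185,537); print('handle top',plane(w,h,.163))
o1,d1=ray(w,h);
q=S(597,165);print('handle top scene',plane(s,q,.163))
print('hub scene',plane(s,S(508,302),.118))
E
```

```text
plate [ 0.43539653 -0.18626999  0.02      ] [ 0.66073968 -0.1774793   0.02      ] [0.64329725 0.20264887 0.02      ] 0.2255145470133039 0.3805281365482267
loader wrist 0.04582441204280439 [0.53434141 0.10104608] bay [ 0.54304501 -0.08875447]
scene sides 0.2252986378974941 0.376512010408977
loader scene 0.04257201178368266 [0.53759801 0.10146755] [ 0.54568425 -0.0883603 ]
rail+x end [ 0.03981356 -0.15196769] [ 0.58107457 -0.04893828  0.034     ]
rail-x end inner [-0.02232556 -0.1513694 ] [ 0.51897328 -0.05118712  0.034     ]
stop +x [ 0.03527076 -0.25888898] [ 0.58143443 -0.15595544  0.034     ]
stop -x [-0.01773741 -0.25761868] [ 0.52842372 -0.15711469  0.034     ]
nose [ 0.01751061 -0.14392114] [ 0.55842643 -0.04192185  0.035     ]
nose2 [-0.01233117 -0.14641403] [ 0.52873018 -0.04577912  0.035     ]
hub [ 0.0074313 -0.0006941] [0.54179671 0.10069312 0.118     ]
root corners
[ 0.54496432 -0.29002788  0.02      ]
[ 0.54914893 -0.33006739  0.02      ]
[ 0.5076151  -0.33556624  0.02      ]
[ 0.50109761 -0.29577044  0.02      ]
blade [ 0.54584739 -0.30469294  0.065     ]
blade [ 0.51121056 -0.31251886  0.065     ]
handle top [0.45864263 0.10057855 0.163     ]
handle top scene [0.46091456 0.10261499 0.163     ]
hub scene [0.54243763 0.10387578 0.118     ]
```

The plate pose is consistent between the wrist and scene views, with yaw about 0.044 rad. The nose and rails centre on x≈0.5455 and the stop is where it should be. The root sits at about (0.526,-0.312) with yaw about 0.12, and its corners measure 44 x 40 mm. I'll pick it now.

```bash
python3 - <<'E'
from h import *
q=q_yaw(-np.pi/2+0.12)
hand.move_gripper(0.045,40)
bot.reach([.526,-.3115,.14],q)
bot.servo_line([.526,-.3115,.0455],velocity=.12)
print(get_obs()['wrist_force'])
hand.move_gripper(0.0,40)
o=get_obs();print(o['time_s'],o['gripper_width'],o['grip_force'],o['wrist_force'],o['position'])
if o['gripper_width']>.008:
    bot.servo_line([.526,-.3115,.19],velocity=.2)
    bot.reach([.5455,-.0885,.19],q_yaw(.044))
    snap('wrist','wrist2');o=get_obs();print(o['time_s'],o['gripper_width'],o['wrist_force'],o['position'])
E
```

```text
[-0.51086771 -0.50963925  0.66414719]
5.1833 0.011849269742291314 41.17396116256714 [-0.72297923  0.77993432  6.97892472] [ 0.52649311 -0.31180947  0.04628932]
7.15 0.011529803221045897 [ 0.12255265 -0.40106561 -3.02542935] [ 0.54542744 -0.08922757  0.18951611]
```

```bash
python3 - <<'E'
from h import *
bx,by=.5455,-.0885
bot.servo_line([bx,by,.073],velocity=.12); bot.dwell(.1)
f0=get_obs()['wrist_force'][2]
for z in np.arange(.071,.0615,-.001):
    bot.servo_line([bx,by,z],velocity=.02)
    o=get_obs()
    if o['wrist_force'][2]-f0>2.5: break
print(z,f0,o['wrist_force'],o['position'],o['time_s'])
hand.move_gripper(.03)
o=get_obs();print(o['wrist_force'],o['grip_force'],o['position'])
bot.servo_line([bx,by,.26],velocity=.2)
snap('scene','scene2'); w=snap('wrist','wrist3'); print(get_obs()['time_s'],get_obs()['position'])
im=cv2.imread('pics/scene2.png');a=cv2.resize(im[190:330,205:345],(560,560),interpolation=cv2.INTER_CUBIC)
b=cv2.imread('pics/wrist3.png');p=proj(w,[bx,by,.05])[0].astype(int);print(p)
cv2.imwrite('pics/placed.png',np.hstack([cv2.resize(a,(400,400)),cv2.resize(b[max(0,p[1]-80):p[1]+80,max(0,p[0]-80):p[0]+80],(400,400))]))
E
```

```text
0.06599999999999999 -2.504369559818969 [-0.79697971  0.40534495  2.69579832] [ 0.54567866 -0.08854746  0.0662604 ] 9.875
[ 0.59109236 -0.06250162 -0.12072092] 0.0 [ 0.54554309 -0.08849414  0.06598045]
11.4083 [ 0.5447731  -0.08839052  0.25861688]
[258 169]
```

View pics/placed.png

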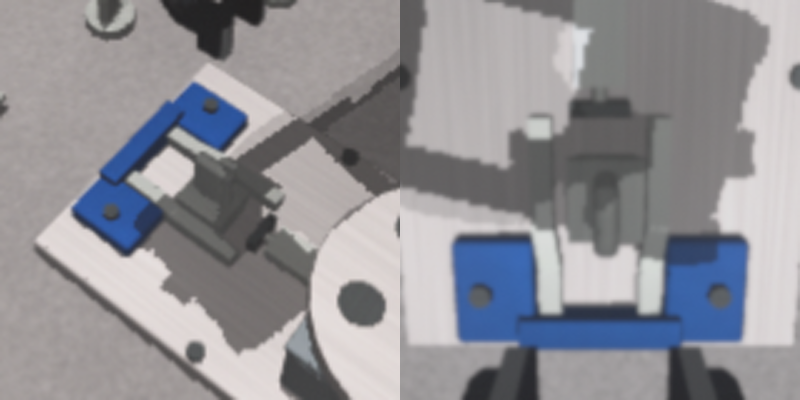

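The blank stands upright between the rails, in front of the nose and released. In the right-hand image it is centred between the rails at about (605,190). Next I'll approach the handle and close on it by feel.

```bash
python3 - <<'E'
from h import *
q=q_yaw(.044); h=np.array([.460,.1015,.141])
hand.move_gripper(.06,40)
bot.reach([h[0],h[1],.23],q)
bot.servo_line(h,velocity=.1); bot.dwell(.15)
o=get_obs(); f0=o['wrist_force'].copy(); print('f0',f0,o['position'],o['time_s'])
p=h.copy()
for w in (.034,.030,.027,.025,.0235):
    hand.move_gripper(w,20); bot.dwell(.05)
    o=get_obs(); F=o['wrist_force']-f0; print(w,o['gripper_width'],o['grip_force'],F.round(2),p.round(4),o['time_s'])
    if abs(F[0])>1 : 
        p[0]+=np.clip(F[0]/4000,-.002,.002); bot.servo_line(p,velocity=.02)
hand.move_gripper(0,40); bot.dwell(.1)
o=get_obs(); F=o['wrist_force']-f0; print('grip',o['gripper_width'],o['grip_force'],F.round(2),o['position'],o['time_s'])
np.savez('st.npz',f0=f0,p=p)
E
```

```text
f0 [0.66628126 0.11951835 0.20715695] [0.46045847 0.10158345 0.14161566] 13.85
0.034 0.0334677659839916 0.0 [-0.73 -0.38 -0.54] [0.46   0.1015 0.141 ] 14.2667
0.03 0.029989005630990037 0.0 [-1.3  -1.3  -0.01] [0.46   0.1015 0.141 ] 14.5333
0.027 0.02686780895787991 0.8708256483078003 [-2.49  0.18  0.34] [0.4597 0.1015 0.141 ] 15.05
0.025 0.025130624239966773 1.4468384720385075 [-4.46 -0.36  1.97] [0.4591 0.1015 0.141 ] 15.5667
0.0235 0.02372429513392319 10.006140649784356 [-2.92  0.16  2.41] [0.4579 0.1015 0.141 ] 16.0833
grip 0.022894350996518997 39.017271380871534 [ 0.38 -1.08  2.51] [0.45742468 0.10153293 0.14110279] 16.65
```

```bash
cat > crank.py <<'E'
import sys, os
from h import *
from scipy.optimize import least_squares
st=dict(np.load('st.npz')); f0=st['f0']; K=4000.; Z=.141
prior=np.array([.5385,.1025,.081]); sig=np.array([.003,.003,.003])
def read():
    P=[];F=[]
    for i in range(3):
        o=get_obs();P.append(o['position'][:2]);F.append((o['wrist_force']-f0)[:2])
        if i<2: bot.dwell(.017)
    return np.mean(P,0),np.mean(F,0),o['time_s']
def fit(pts):
    pts=np.array(pts)
    return least_squares(lambda v:np.r_[(v-prior)/sig,(np.hypot(*(pts-v[:2]).T)-v[2])/.0004],prior,loss='soft_l1').x
pts=[tuple(x) for x in st['pts']] if 'pts' in st else []
p,F,t=read()
if not pts: pts.append(p+F/K)
def ang(p,c): return np.arctan2(p[1]-c[1],p[0]-c[0])
def total(c):
    "clockwise foot angle since start"
    a=np.unwrap([ang(x,c) for x in pts]); return a[0]-a[-1]
def run(n,step,vel,goal=2*np.pi,every=4):
    global p,F
    for i in range(n):
        c=fit(pts); T=total(c)
        rem=(goal-T)*c[2]
        if rem<.0015: break
        lag=min(max((ang(pts[-1],c)-ang(p,c)+np.pi)%(2*np.pi)-np.pi,0),.02)   # tool ahead of the foot
        a=ang(pts[-1],c)-lag-min(step,rem)/c[2]
        bot.servo_line([c[0]+c[2]*np.cos(a),c[1]+c[2]*np.sin(a),Z],velocity=vel)
        p,F,t=read(); pts.append(p+F/K)
        u=np.array([np.cos(a),np.sin(a)]); Fr=F@u; Ft=F@np.array([-u[1],u[0]])
        if i%every==0 or max(abs(Fr),abs(Ft))>7: print(f'{t:.1f} T={total(c):.3f} Fr={Fr:.1f} drag={Ft:.1f} c={c.round(4)}')
        if max(abs(Fr),abs(Ft))>8.5: print('HIGH'); break
    np.savez('st.npz',f0=f0,pts=np.array(pts)); c=fit(pts); print('end',t,total(c),c.round(4)); return c
E
python3 -c "
from crank import *
run(12,.004,.02,every=1)"
```

```text
17.1 T=0.052 Fr=0.3 drag=0.7 c=[0.5384 0.1025 0.0811]
17.5 T=0.105 Fr=1.1 drag=0.3 c=[0.5384 0.1025 0.0811]
17.9 T=0.156 Fr=0.6 drag=0.6 c=[0.5384 0.103  0.0811]
18.2 T=0.206 Fr=0.9 drag=0.7 c=[0.5384 0.1032 0.0811]
18.6 T=0.258 Fr=0.8 drag=0.1 c=[0.5384 0.1037 0.0812]
19.0 T=0.305 Fr=0.1 drag=0.7 c=[0.5385 0.1039 0.0812]
19.4 T=0.354 Fr=-0.4 drag=1.0 c=[0.5384 0.1039 0.0812]
19.8 T=0.405 Fr=-0.1 drag=0.6 c=[0.5384 0.1037 0.0811]
20.2 T=0.451 Fr=-0.3 drag=1.4 c=[0.5384 0.1036 0.0811]
20.6 T=0.501 Fr=-0.3 drag=1.0 c=[0.5383 0.1035 0.0811]
20.9 T=0.550 Fr=0.4 drag=0.7 c=[0.5383 0.1035 0.081 ]
21.3 T=0.597 Fr=-0.6 drag=0.9 c=[0.5384 0.1035 0.0811]
end 21.3083 0.5982003085418812 [0.5382 0.1034 0.081 ]
```

Forces are tiny, so the circle model is good. I'll take larger steps to half a turn.

```bash
python3 -c "
from crank import *
run(60,.008,.035,goal=3.16)
s=snap('scene','scene3')
im=cv2.imread('pics/scene3.png');cv2.imwrite('pics/half.png',cv2.resize(im[190:330,205:345],(560,560),interpolation=cv2.INTER_CUBIC))"
```

```text
21.8 T=0.700 Fr=0.2 drag=0.1 c=[0.5382 0.1034 0.081 ]
23.4 T=1.071 Fr=-0.6 drag=1.5 c=[0.5382 0.1034 0.081 ]
24.9 T=1.432 Fr=0.3 drag=3.1 c=[0.5381 0.1034 0.0809]
26.5 T=1.774 Fr=1.3 drag=4.1 c=[0.538  0.1035 0.0808]
28.0 T=2.126 Fr=0.4 drag=3.6 c=[0.5381 0.1035 0.0808]
29.6 T=2.495 Fr=0.4 drag=2.4 c=[0.5382 0.1034 0.081 ]
31.2 T=2.881 Fr=-0.2 drag=1.4 c=[0.5382 0.1033 0.081 ]
end 32.3917 3.1704850894900956 [0.5382 0.1033 0.081 ]
```

View pics/half.png

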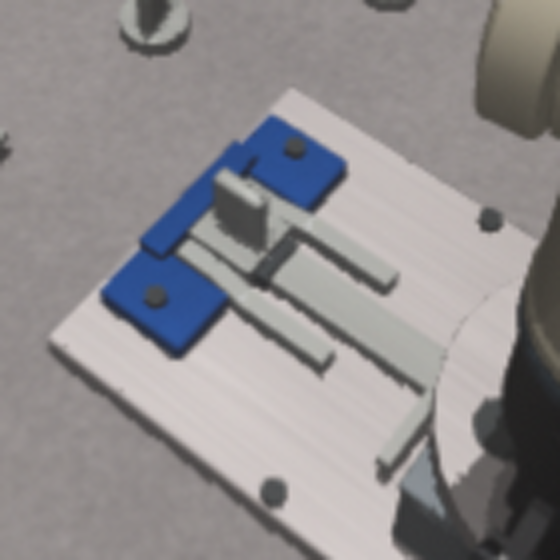

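The blank is upright in the nest against the stop at about (240,210), with the nose behind it. I'll finish the turn, relax the bush, release and lift.

```bash
python3 -c "
from crank import *
import crank
c=run(70,.008,.035,goal=2*np.pi)
T=total(c)
if T>6.2:
    f=pts[-1]; bot.servo_line([f[0],f[1],Z],velocity=.02)
    p,F,t=read(); pts.append(p+F/K); print('relaxed',F,total(c),t)
    hand.move_gripper(.04); hand.move_gripper(.06)
    q=get_obs()['position']; bot.servo_line([q[0],q[1],.27],velocity=.15); bot.dwell(.2)
    snap('wrist','wristE'); s=snap('scene','sceneE'); print(get_obs()['time_s'])
    im=cv2.imread('pics/sceneE.png');cv2.imwrite('pics/end.png',cv2.resize(im[190:384,205:430],None,fx=3,fy=3,interpolation=cv2.INTER_CUBIC))"
```

```text
32.9 T=3.284 Fr=0.3 drag=-1.0 c=[0.5382 0.1033 0.081 ]
34.7 T=3.750 Fr=0.1 drag=-0.7 c=[0.5382 0.1033 0.081 ]
36.5 T=4.230 Fr=-1.1 drag=-1.8 c=[0.5382 0.1033 0.081 ]
38.4 T=4.724 Fr=-0.9 drag=-1.9 c=[0.5382 0.1033 0.081 ]
40.3 T=5.212 Fr=-1.6 drag=-1.8 c=[0.5382 0.1033 0.081 ]
42.1 T=5.673 Fr=-1.6 drag=-0.7 c=[0.5382 0.1032 0.0811]
43.9 T=6.114 Fr=-1.8 drag=-0.1 c=[0.5382 0.1032 0.0811]
end 44.675 6.290123245778004 [0.5382 0.1032 0.0811]
relaxed [ 1.46171855 -0.22193345] 6.2916993888158235 44.9583
46.9083
```

View pics/end.png

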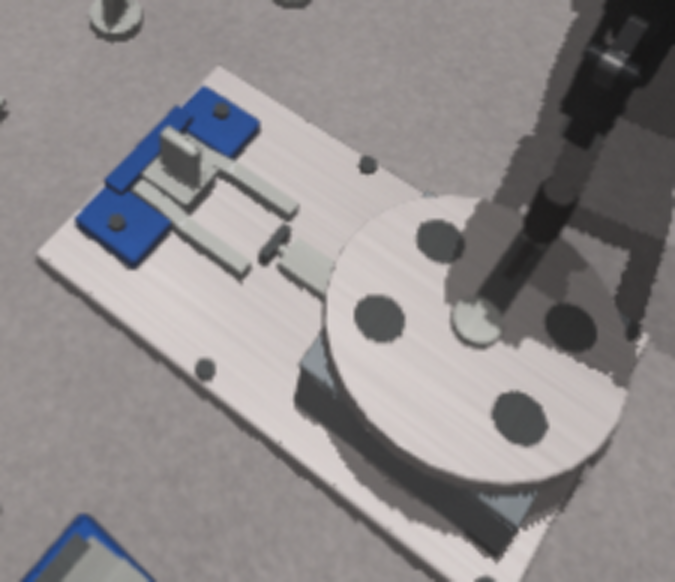

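The blank is upright in the nest at about (180,165), the pusher has drawn back, and the handle is back at park (548,220). I'll hand it in.

```bash
python3 -c "
from h import *
print(hand_in())"
```

```text
the job is handed in; nothing more can be done
None
```

The job is handed in (verdict not shown): the pusher drove the blank home against the stop and drew back, and the flywheel is back at park after one turn (about 6.29 rad), with bush forces of about 4.5 N at most (12 N limit), about 47 s on the clock, and both neighbouring parts untouched.

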